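Load the stain caddy with the dropper bottles

TASK

Gather the three dropper bottles into the caddy, each upright and fully down in the socket made for it: the smallest bottle in the lowest socket, the middle one in the middle-height socket, the largest in the highest. Set them down gently, without dropping them or tipping them over. Leave the screw-cap bottles and the white-lidded specimen cup standing where they are; they do not belong in the caddy.

Things in the scene. Friction and masses are not known exactly. Their poses are not given: they have to be found in the camera images.
- stain_red: loose upright dropper bottle, the smallest of three, 106 mm high; clear glass, black bulb. Straight cylinder 31 mm across up to 69 mm height, then a shoulder and collar, and on top a slim rubber dropper bulb 12 mm across, which must fit between the fingers when the cylinder is grasped from above. Mass 0.06 to 0.15 kg. Origin: centre of its underside, z up; round, yaw does not matter
- stain_violet: loose upright dropper bottle, the middle-sized of three, 117 mm high; clear glass, red-brown bulb. Straight cylinder 36 mm across up to 78 mm height, then a shoulder and collar, and on top a slim rubber dropper bulb 15 mm across, which must fit between the fingers when the cylinder is grasped from above. Mass 0.06 to 0.15 kg. Origin: centre of its underside, z up; round, yaw does not matter
- stain_iodine: loose upright dropper bottle, the largest of three, 129 mm high; amber glass, red-brown bulb. Straight cylinder 42 mm across up to 90 mm height, then a shoulder and collar, and on top a slim rubber dropper bulb 17 mm across, which must fit between the fingers when the cylinder is grasped from above. Mass 0.06 to 0.15 kg. Origin: centre of its underside, z up; round, yaw does not matter
- low_socket: fixed grey round cup on the caddy tray, open at the top: the lowest and narrowest of three, 22 mm high, floor 3 mm thick, inner diameter 50 mm, outer 56 mm. Origin: centre of its underside (3 mm above the desk), z up. A bottle standing in it has its underside 6 mm above the desk and about 9 mm of play each way. The sockets stand in a row along the tray, 68 mm apart, in an order that changes
- middle_socket: fixed grey round cup on the caddy tray, open at the top: the middle of three, 34 mm high, floor 3 mm thick, inner diameter 54 mm, outer 60 mm. Origin: centre of its underside (3 mm above the desk), z up. A bottle standing in it has its underside 6 mm above the desk and about 9 mm of play each way. The sockets stand in a row along the tray, 68 mm apart, in an order that changes
- high_socket: fixed grey round cup on the caddy tray, open at the top: the highest and widest of three, 46 mm high, floor 3 mm thick, inner diameter 60 mm, outer 66 mm. Origin: centre of its underside (3 mm above the desk), z up. A bottle standing in it has its underside 6 mm above the desk and about 9 mm of play each way. The sockets stand in a row along the tray, 68 mm apart, in an order that changes
- caddy_tray: fixed aluminium tray of the bottle caddy that carries the three sockets, 80 x 216 mm, lip 16 mm high, floor 3 mm thick, with a small lug at each end (240 mm long over the lugs). Origin: centre of its underside, on the desk; its y axis runs along the row of sockets, z up
- oil_bottle: loose small brown bottle with a flat black screw cap, 26 mm diameter, 59 mm high; no dropper; stays where it is. Origin: centre of its underside, z up
- screw_bottle: loose amber bottle with a plain black screw cap, 38 mm diameter, 112 mm high; no dropper; stays where it is. Origin: centre of its underside, z up
- cup_white: loose clear specimen cup with a white screw lid, 46 mm diameter, 58 mm high; stays where it is. Origin: centre of its underside, z up
There are look-alikes about, which are no part of the job. What is shaped like the stain_red but blue is not meant.

How it is judged (in metres and radians):
At the end, for the whole second after the job is handed in: Smallest, middle, largest dropper bottle in lowest, middle, highest socket: within 13 mm of its axis, underside under 12 mm above the desk, within 0.1 rad of upright, released, at rest. Oil bottle, screw-cap bottle and white-lidded cup within 20 mm of their start and 0.1 rad of upright (horizontal distance between stain_red and low_socket below 0.013 m and height (world z) of each of stain_red, stain_violet, stain_iodine below 0.012 m and angle between each of stain_red, stain_violet, stain_iodine, oil_bottle, cup_white, screw_bottle's own z axis and vertical below 0.1 rad and linear speed of each of stain_red, stain_violet, stain_iodine below 0.02 m/s and horizontal distance between stain_violet and middle_socket below 0.013 m and horizontal distance between stain_iodine and high_socket below 0.013 m and distance of each of oil_bottle, cup_white, screw_bottle from where it was at the start of the episode below 0.02 m); the robot touches nothing.
It fails at once if a dropper bottle is tipped over (angle between any of stain_red, stain_violet, stain_iodine's own z axis and vertical above 0.8 rad).
It fails at once if the oil bottle, the white-lidded cup or the screw-cap bottle is moved more than 20 mm or knocked over (distance of any of oil_bottle, cup_white, screw_bottle from where it was at the start of the episode above 0.02 m or angle between any of oil_bottle, cup_white, screw_bottle's own z axis and vertical above 0.5 rad).
It fails at once if a dropper bottle is dropped into a socket (it strikes down faster than 0.6 m/s, a fall of 2 cm or more) ((linear speed of stain_red above 0.6 m/s and height (world z) of stain_red below 0.03 m and horizontal distance between stain_red and low_socket below 0.035 m) or (linear speed of stain_red above 0.6 m/s and height (world z) of stain_red below 0.03 m and horizontal distance between stain_red and middle_socket below 0.035 m) or (linear speed of stain_red above 0.6 m/s and height (world z) of stain_red below 0.03 m and horizontal distance between stain_red and high_socket below 0.035 m) or (linear speed of stain_violet above 0.6 m/s and height (world z) of stain_violet below 0.03 m and horizontal distance between stain_violet and low_socket below 0.035 m) or (linear speed of stain_violet above 0.6 m/s and height (world z) of stain_violet below 0.03 m and horizontal distance between stain_violet and middle_socket below 0.035 m) or (linear speed of stain_violet above 0.6 m/s and height (world z) of stain_violet below 0.03 m and horizontal distance between stain_violet and high_socket below 0.035 m) or (linear speed of stain_iodine above 0.6 m/s and height (world z) of stain_iodine below 0.03 m and horizontal distance between stain_iodine and low_socket below 0.035 m) or (linear speed of stain_iodine above 0.6 m/s and height (world z) of stain_iodine below 0.03 m and horizontal distance between stain_iodine and middle_socket below 0.035 m) or (linear speed of stain_iodine above 0.6 m/s and height (world z) of stain_iodine below 0.03 m and horizontal distance between stain_iodine and high_socket below 0.035 m)).
It also fails if it takes over 90 s, if anything falls off the work surface, if the arm or the gripper's body presses on something with over 40 N, if the wrist force passes 120 N, or if a joint passes its speed limit or range.

ROBOT

A 6-joint arm with a two-finger parallel gripper is mounted at the origin on a cart in front of the work surface, level with it; the furniture and walls round the work are solid. World frame = base frame: x ahead of the robot, y to its left, z up, the work surface at z = 0. Lengths are in mm, angles in rad, forces in N, time in s.
With the tool pointing down it reaches from about 300 to 775 mm from the base axis. Payload 14.6 kg.
Tool frame: the origin (TCP) lies between the finger pads; the fingertips stand manip.tip_reach ahead of it and the grasp point (between the pads) lies 5 mm behind it (manip.tip_reach is the distance from the TCP to the fingertips, in mm); z points along the fingers, y is the line along which they close (so a half turn about z gives the same grasp; the last joint's range is limited). The gripper opens to 94 mm and grips with 3 to 60 N. Pads are 16 mm wide; open, the fingers measure 119 mm over their backs; the gripper's body (75 mm by 177 mm) begins 78 mm behind the grasp point.
Start: joints at [1.136, 0.3, 1.521, -0, 1.321, -0.067], TCP at [197.757, 513.207, 219.446] pointing down, gripper open.
Joint ranges: [-3.03, 3.03], [-0.79, 2.21], [0.23, 2.52], [-1.04, 4.18], [0, 3.07], [-2.55, 2.55]. Speed limits (rad/s): [2.22, 2.22, 2.57, 3.14, 3.14, 3.14].

INTERFACE

Orientations are given as [roll, pitch, yaw] about the fixed x, y, z axes, in that order (R = Rz(yaw) Ry(pitch) Rx(roll)).
In Python, from cell import manip gives the robot as it stands. The module is installed in compiled form; this text tells all that it offers.
- The arm moves only by the shell command python3 -m creep 'ROWS' [FORCE]. ROWS is JSON, a list of rows, each a list of 3 entries, a list of its own where there are three numbers: the opening, from -1 (shut) to 1 (fully open), then the shift along the tool's x, y, z in cm, then the turn about the tool's z in units of 5 degrees (1.0 is 5 degrees). In form: [[grip, [tx, ty, tz], roll], ...]. A call has 1 to 12 rows; each row is the pose to reach, as a shift and turn from the pose commanded when the call began, along the tool's axes at that moment; what a row does not reach only later rows make up. A row lasts 1/10 s, in which the tool goes at most 50 mm and 8.59 degrees, less where a joint would pass 70% of its speed; a pose out of reach is approached as far as the arm can. A call with a gripper value outside its range is refused whole. The fingers move at their own pace and stop on an object; FORCE is the grip in N (left out, the last holds). Time passes only in rows, so rows that repeat a pose let the fingers close. It gives the time, the measured TCP pose, the force, the opening and the grip force at its end, in the units of the state.
- manip.read_state(): the state, without advancing time (a new reading comes with each control period).
- manip.camera(name): name is "scene" or "top"; returns the picture (420x560x3 uint8, red, green, blue); there is no depth.
- manip.camera_params(name): a dict with "fovy" (degrees; the focal length in pixels is half the picture's height over the tangent of half this angle, whatever the lens; pixels are square), "cx", "cy" (the principal point, pixels), "origin" and "attitude" of the camera in the world. Camera axes: x right, y down, z forward; pixel columns grow to the right and rows downward; lengths in mm; the calibration is good to about 2 mm. A picture is of the moment at which its call begins. camera_params takes no time and is no camera call.
- manip.sign_off(): hands the job in; it is judged then, once.
The state is a dict: "clock": time; "joints": joint angles; "qd": joint speeds; "effort": joint torques, N m; "eef_pos": TCP position; "eef_rot": TCP orientation; "wrist_force": force on the tool from outside, world axes, zero at the start; "moment": the same for the moment, N m; "finger_gap": finger opening in mm; "finger_force": force on a finger pad.
Only numpy, scipy, OpenCV 4.12 (cv2) and the standard library are available. Lean on these libraries where they do the work, as an engineer would, in place of code of your own. Each camera call takes 0.05 s, during which the arm holds its last target. There are 200 camera calls.

## Working session

There is one attempt and no reset: what is moved stays moved. The work goes in short steps, Python scripts to look and compute and a shell command to move; the robot and the scene stay as the last step left them, time stands still between calls to the robot, and variables do not carry over. Pictures are saved under pics/ and viewed, at most 14 in all, crops included, and the job is handed in when it is done.

```bash
mkdir -p pics
python3 - <<'E'
from cell import manip
import cv2
for n in("scene","top"):
    cv2.imwrite(f"pics/{n}0.png",cv2.cvtColor(manip.camera(n),cv2.COLOR_RGB2BGR)); print(n,manip.camera_params(n))
s=manip.read_state(); print(manip.tip_reach,s["eef_pos"],s["eef_rot"],s["finger_gap"],s["clock"])
E
```

```text
scene {'fovy': 44.238951592441, 'cx': 280.40989106097595, 'cy': 214.21001091103182, 'origin': array([ -23.61345532, -406.26528852,  689.58649583]), 'attitude': array([-2.27407028,  0.00937927, -0.96126289])}
top {'fovy': 48.94099731290002, 'cx': 275.4662731593373, 'cy': 206.98634852869776, 'origin': array([ 499.58296845,   27.36011988, 1094.21326991]), 'attitude': array([-3.05889961, -0.00651496, -1.59192315])}
14.0 [197.67455241 513.02234702 218.94618986] [-3.14055921e+00 -5.14418653e-05  2.77380885e+00] 94.03444026669605 0.1
```

View pics/scene0.png

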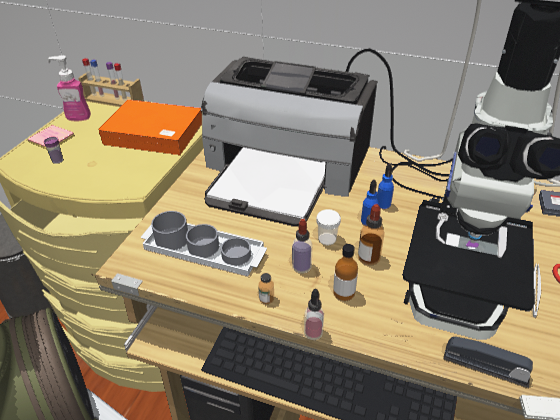

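View pics/top0.png

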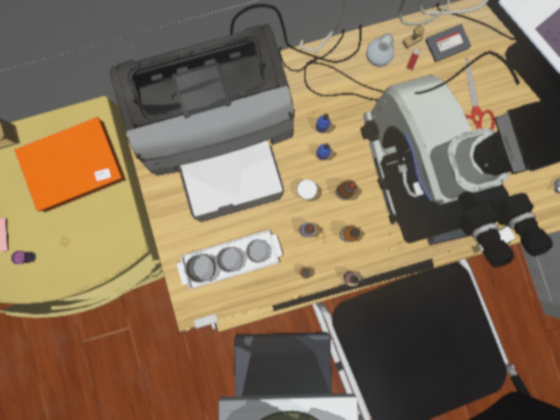

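The dropper bottles in the scene picture are pink with a black bulb (314,315), violet with a red-brown bulb (302,250) and amber with a red-brown bulb (370,240). Other objects:
- **Screw-cap bottle:** amber with a black cap (346,275).
- **Oil bottle:** (265,288).
- **Cup:** (328,226).
- **Blue look-alikes:** (371,205) and (386,187).
- **Sockets:** (169,229) high, (203,240) middle, (236,250) low.

I'll confirm these in enlarged crops.

Run:
```python
import cv2
a=cv2.imread("pics/scene0.png")[165:350,140:410]; cv2.imwrite("pics/cs.png",cv2.resize(a,None,fx=2.9,fy=2.9,interpolation=cv2.INTER_CUBIC))
a=cv2.imread("pics/top0.png")[110:300,170:400]; cv2.imwrite("pics/ct.png",cv2.resize(a,None,fx=3,fy=3,interpolation=cv2.INTER_CUBIC))
```

```text
(no output)
```

View pics/cs.png

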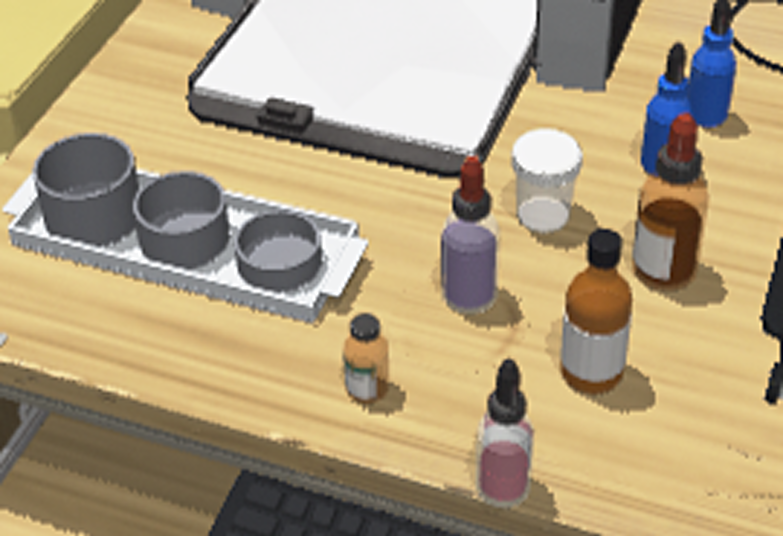

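View pics/ct.png

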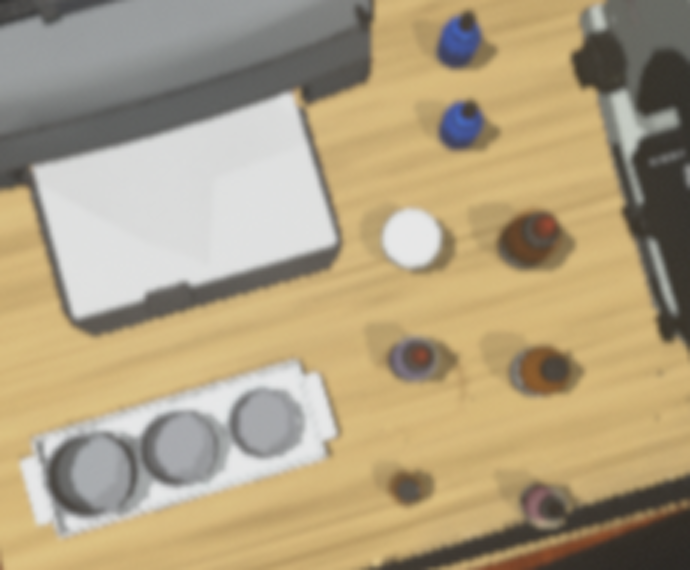

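The crops confirm it:
- **Dropper bottles:** pink with a black bulb is stain_red (crop 505,440), violet with a red bulb is stain_violet (470,240), and amber with a red bulb is stain_iodine (672,210).
- **Not droppers:** the amber bottle at (597,310) has a flat screw cap. The blue ones are look-alikes.
- **Sockets, left to right:** high, middle, low.

Next I'll triangulate tips and rims.

```bash
cat > h.py <<'E'
import numpy as np
from scipy.spatial.transform import Rotation as Ro
from cell import manip
def ray(n,p):
    c=manip.camera_params(n); f=210/np.tan(np.radians(c["fovy"]/2))
    d=Ro.from_euler("xyz",c["attitude"]).as_matrix()@[(p[0]-c["cx"])/f,(p[1]-c["cy"])/f,1]
    return np.array(c["origin"]),d/np.linalg.norm(d)
def plane(n,p,z):
    o,d=ray(n,p); return (o+d*(z-o[2])/d[2])[:2]
def tri(ps,pt):
    A=np.zeros((3,3));b=np.zeros(3);R=[ray("scene",ps),ray("top",pt)]
    for o,d in R: M=np.eye(3)-np.outer(d,d);A+=M;b+=M@o
    x=np.linalg.solve(A,b); return x,[round(float(np.linalg.norm(np.cross(x-o,d))),1) for o,d in R]
E
cat > m.py <<'E'
from h import *
np.set_printoptions(precision=1,suppress=True)
P={"red":((509,366),(553,508),104),"vio":((472,161),(423,355),115),"iod":((684,121),(545,225),127),"screw":((604,238),(554,369),112),"oil":((365,323),(408,489),59),"cup":((547,146),(412,238),58),
"high":((86,172),(93,473),49),"mid":((181,207),(181,447),37),"low":((280,243),(267,422),25)}
for k,(s,t,z) in P.items():
    s=np.array(s)/2.9+[140,165]; t=np.array(t)/3+[170,110]
    x,e=tri(s,t); print(k,x,e,z,"planes",plane("scene",s,z),plane("top",t,z))
E
python3 m.py
```

```text
red [ 424.7 -147.9  100.6] [2.3, 2.3] 104 planes [ 423.6 -151.1] [ 423.6 -145.4]
vio [533.9 -55.5 117.4] [0.7, 0.7] 115 planes [536.7 -54.6] [533.6 -55.2]
iod [ 623.9 -144.2  127.2] [1.8, 1.8] 127 planes [ 625.5 -145.5] [ 622.9 -142.7]
screw [ 522.5 -148.8  114.9] [1.4, 1.4] 112 planes [ 526.3 -148.5] [ 521.8 -148.1]
oil [437.2 -46.8  60.5] [1.1, 1.1] 59 planes [438.9 -46.8] [436.4 -46. ]
cup [623.9 -54.7  65. ] [1.4, 1.4] 58 planes [632.2 -51.9] [623.9 -54.1]
high [452.8 189.1  46.4] [0.3, 0.3] 49 planes [451.  186.4] [452.8 188.8]
mid [470.4 123.8  35.9] [0.1, 0.1] 37 planes [469.7 122.9] [470.4 123.9]
low [488.2  58.1  25.5] [0.7, 0.7] 25 planes [489.  58.] [487.7  58.6]
```

```bash
cat > go.py <<'E'
import sys; from h import *
s=manip.read_state(); p=s["eef_pos"]; R=Ro.from_euler("xyz",s["eef_rot"]).as_matrix()
x,y,z,yaw=map(float,sys.argv[1:5])
dy=(np.degrees(s["eef_rot"][2])-yaw+180)%360-180
print(s["clock"],np.round(p,1),np.round(s["joints"],2),"shift cm",np.round(R.T@(np.array([x,y,z])-p)/10,2),"roll",round(dy/5,2))
E
python3 - <<'E'
from h import *
for k,p,r in(("red",(503,503),15.5),("vio",(468,310),18),("iod",(664,286),21)):
    q=plane("scene",np.array(p)/2.9+[140,165],0); o=ray("scene",(0,0))[0][:2]; d=(q-o)/np.linalg.norm(q-o); print(k,q+r*d)
E
python3 go.py 424 -149 219 105
```

```text
red [ 429.84452271 -148.24775682]
vio [543.00897062 -50.43762762]
iod [ 635.46065718 -143.93182952]
0.1 [197.7 513.  218.9] [ 1.14  0.3   1.52 -0.    1.32 -0.07] shift cm [-4.492e+01 -5.364e+01  5.000e-02] roll 10.79
```

```bash
python3 -m creep '[[0.3,[-22.5,-26.8,0],5.4],[0.3,[-22.5,-26.8,0],5.4],[0.3,[-22.5,-26.8,0],5.4],[0.3,[-22.5,-26.8,0],5.4],[0.3,[-22.5,-26.8,0],5.4],[0.3,[-22.5,-26.8,0],5.4],[0.3,[-22.5,-26.8,0],5.4],[0.3,[-22.5,-26.8,0],5.4],[0.3,[-22.5,-26.8,0],5.4],[0.3,[-22.5,-26.8,0],5.4],[0.3,[-22.5,-26.8,0],5.4]]' 10; python3 go.py 426 -148 219 105
```

```text
clock: 1.2
eef_pos: [310.9, 183.3, 219.3]
eef_rot: [-3.141, -0.0, 2.305]
wrist_force: [-0.4, -0.1, -0.3]
finger_gap: 61.1
finger_force: 0.0
1.2 [310.9 183.3 219.3] [ 0.43 -0.14  2.    0.    1.29 -0.3 ] shift cm [-3.231e+01 -1.365e+01  3.000e-02] roll 5.41
```

```bash
python3 -m creep '[[0.3,[-32.3,-13.6,0],5.4],[0.3,[-32.3,-13.6,0],5.4],[0.3,[-32.3,-13.6,0],5.4],[0.3,[-32.3,-13.6,0],5.4],[0.3,[-32.3,-13.6,0],5.4],[0.3,[-32.3,-13.6,0],5.4],[0.3,[-32.3,-13.6,0],5.4],[0.3,[-32.3,-13.6,0],5.4],[0.3,[-32.3,-13.6,0],5.4],[0.3,[-32.3,-13.6,0],5.4],[0.3,[-32.3,-13.6,0],5.4],[0.3,[-32.3,-13.6,0],5.4]]' 10; python3 go.py 426 -148 41 105
python3 - <<'E'
from cell import manip
import cv2,numpy as np
f=lambda n:cv2.resize(cv2.cvtColor(manip.camera(n),cv2.COLOR_RGB2BGR)[150:350,220:420],None,fx=2,fy=2,interpolation=cv2.INTER_CUBIC)
cv2.imwrite("pics/a1.png",np.hstack([f("scene"),f("top")]))
E
```

```text
clock: 2.4
eef_pos: [426.1, -147.9, 219.7]
eef_rot: [3.141, 0.0, 1.833]
wrist_force: [-0.0, -0.1, -0.9]
finger_gap: 60.9
finger_force: 0.0
2.4 [ 426.1 -147.9  219.7] [-0.42  0.08  1.79  0.    1.28 -0.68] shift cm [ 0.   -0.02 17.87] roll 0.01
```

View pics/a1.png

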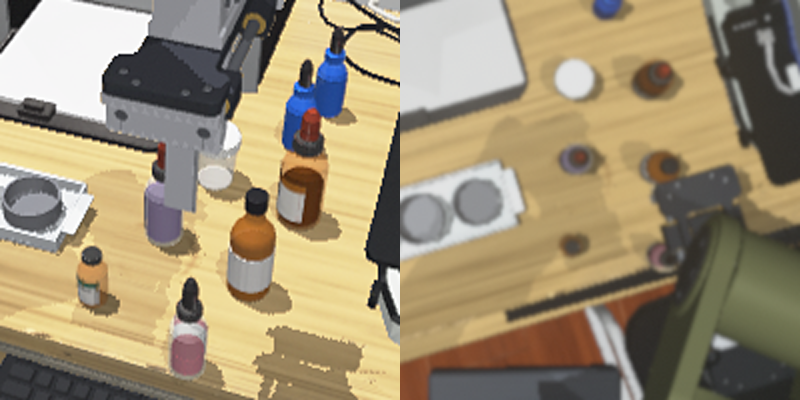

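The scene view shows the gripper clear above stain_red (crop 188,330), with all the neighbours standing. I'll descend and grip.

```bash
python3 -m creep '[[0.3,[0,0,4],0],[0.3,[0,0,8],0],[0.3,[0,0,12],0],[0.3,[0,0,15],0],[0.3,[0,0,17.8],0],[0.3,[0,0,17.8],0],[0,[0,0,17.8],0],[-0.2,[0,0,17.8],0],[-0.3,[0,0,17.8],0],[-0.4,[0,0,17.8],0],[-0.5,[0,0,17.8],0],[-0.5,[0,0,17.8],0]]' 10;  python3 -m creep '[[-1,[0,0,0],0],[-1,[0,0,0],0],[-1,[0,0,0],0],[-1,[0,0,0],0],[-1,[0,0,0],0]]' 15; python3 go.py 488 58.3 219 105
```

```text
clock: 3.7
eef_pos: [426.3, -149.1, 42.2]
eef_rot: [3.141, 0.001, 1.831]
wrist_force: [-1.9, 0.4, 8.4]
finger_gap: 31.0
finger_force: 10.0
clock: 4.2
eef_pos: [426.3, -149.1, 42.2]
eef_rot: [3.141, 0.001, 1.831]
wrist_force: [-3.4, 0.2, 7.2]
finger_gap: 30.8
finger_force: 15.0
4.2 [ 426.3 -149.1   42.2] [-0.42  0.33  1.95 -0.    0.86 -0.68] shift cm [ 18.44  11.32 -17.68] roll -0.02
```

```bash
python3 -m creep '[[-1,[0,0,-1],0],[-1,[0,0,-2],0],[-1,[0,0,-3],0],[-1,[0,0,-3],0]]' 15
python3 - <<'E'
from cell import manip
import cv2,numpy as np
f=lambda n:cv2.resize(cv2.cvtColor(manip.camera(n),cv2.COLOR_RGB2BGR)[150:350,220:420],None,fx=2,fy=2,interpolation=cv2.INTER_CUBIC)
cv2.imwrite("pics/a2.png",np.hstack([f("scene"),f("top")]))
E
```

```text
clock: 4.6
eef_pos: [426.7, -149.3, 73.1]
eef_rot: [3.139, 0.002, 1.831]
wrist_force: [-0.6, -0.5, -0.0]
finger_gap: 30.9
finger_force: 15.0
```

View pics/a2.png

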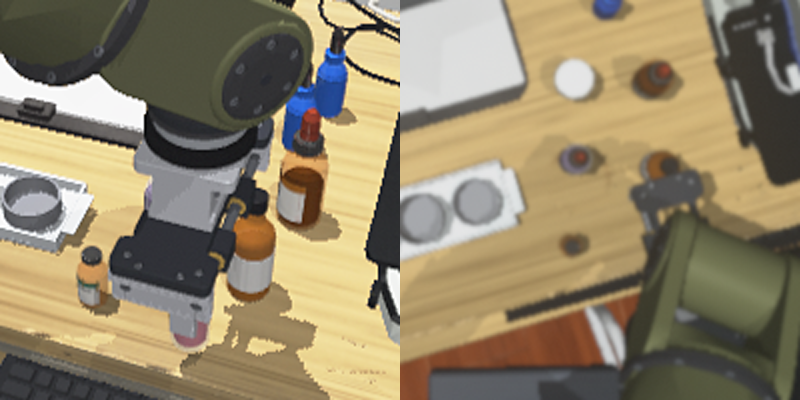

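stain_red is in the grip (crop 190,335) and nothing else has moved. I'll lift it and carry it to the low socket.

```bash
python3 -m creep '[[-1,[0,0,-4],0],[-1,[0,0,-8],0],[-1,[0,0,-10],0],[-1,[3,2,-10],0],[-1,[7,4.3,-10],0],[-1,[11,6.8,-10],0],[-1,[15,9.2,-10],0],[-1,[18,11.1,-10],0],[-1,[18.4,11.3,-10],0],[-1,[18.4,11.3,-10],0],[-1,[18.4,11.3,-10],0]]' 15; python3 go.py 488 58.3 47 105;python3 - <<'E'
from cell import manip
import cv2,numpy as np
f=lambda n:cv2.resize(cv2.cvtColor(manip.camera(n),cv2.COLOR_RGB2BGR)[150:350,170:370],None,fx=2,fy=2,interpolation=cv2.INTER_CUBIC)
cv2.imwrite("pics/a3.png",np.hstack([f("scene"),f("top")]))
E
```

```text
clock: 5.8
eef_pos: [487.5, 57.1, 171.1]
eef_rot: [-3.141, 0.0, 1.831]
wrist_force: [0.4, -0.5, -0.4]
finger_gap: 30.5
finger_force: 15.0
5.8 [487.5  57.1 171.1] [ 0.04  0.22  1.74 -0.    1.18 -0.22] shift cm [ 0.1   0.09 12.41] roll -0.02
```

View pics/a3.png

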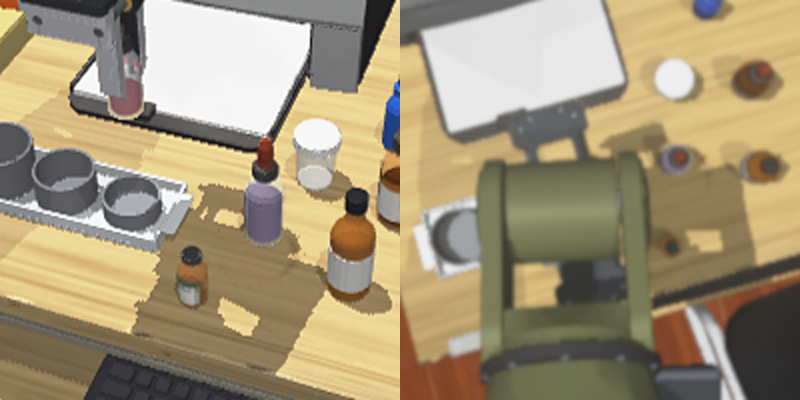

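stain_red hangs upright above the low socket, with its underside at crop (127,117). I'll check that the bottle axis is over the socket.

```bash
python3 - <<'E'
from h import *
q=plane("scene",(170+127/2,150+117/2),129); o=ray("scene",(0,0))[0][:2]; d=(q-o)/np.linalg.norm(q-o); print(q+15.5*d)
E
python3 -m creep '[[-1,[0.1,0.1,3],0],[-1,[0.1,0.1,6],0],[-1,[0.1,0.1,8],0],[-1,[0.1,0.1,9.5],0],[-1,[0.1,0.1,10],0],[-1,[0.1,0.1,10],0]]' 15; python3 go.py 488 58.3 47 105
```

```text
[494.31848605  61.53197209]
clock: 6.5
eef_pos: [488.3, 58.5, 71.3]
eef_rot: [-3.141, -0.0, 1.83]
wrist_force: [-0.3, -0.3, -0.9]
finger_gap: 31.0
finger_force: 15.0
6.5 [488.3  58.5  71.3] [ 0.04  0.36  1.83 -0.    0.96 -0.21] shift cm [-0.02 -0.03  2.43] roll -0.03
```

```bash
python3 -m creep '[[-1,[0,0,0.5],0],[-1,[0,0,1],0],[-1,[0,0,1.5],0],[-1,[0,0,1.9],0],[-1,[0,0,2.1],0],[-1,[0,0,2.2],0],[-1,[0,0,2.2],0]]' 15; python3 go.py 488 58.3 47 105
```

```text
clock: 7.2
eef_pos: [488.5, 59.2, 49.4]
eef_rot: [-3.141, -0.0, 1.831]
wrist_force: [-0.2, -0.4, -1.2]
finger_gap: 30.6
finger_force: 15.0
7.2 [488.5  59.2  49.4] [ 0.05  0.39  1.84 -0.    0.91 -0.21] shift cm [-0.07 -0.07  0.24] roll -0.01
```

```bash
python3 -m creep '[[-1,[0,0,0.1],0],[-1,[0,0,0.2],0],[-1,[0,0,0.3],0],[-1,[0,0,0.3],0]]' 15; python3 -m creep '[[-0.25,[0,0,0],0],[-0.2,[0,0,0],0],[-0.1,[0,0,0],0],[0.1,[0,0,0],0],[0.1,[0,0,0],0]]' 15;python3 go.py 488 58.3 47 105
```

```text
clock: 7.6
eef_pos: [488.8, 59.1, 47.8]
eef_rot: [3.141, 0.0, 1.831]
wrist_force: [-7.9, -1.1, 18.7]
finger_gap: 31.1
finger_force: 15.0
clock: 8.1
eef_pos: [488.5, 59.2, 46.3]
eef_rot: [-3.141, -0.0, 1.831]
wrist_force: [0.2, -0.8, -0.2]
finger_gap: 51.5
finger_force: 0.0
8.1 [488.5  59.2  46.3] [ 0.05  0.4   1.84  0.    0.9  -0.21] shift cm [-0.07 -0.07 -0.07] roll -0.01
```

```bash
python3 -m creep '[[0.1,[0,0,-1],0],[0.3,[0,0,-4],0],[0.4,[0,0,-8],0],[0.4,[0,0,-12],0],[0.4,[0,0,-15],0],[0.4,[0,0,-16],0],[0.4,[0,0,-16],0]]'; python3 go.py 536 -54 206 105
```

```text
clock: 8.8
eef_pos: [488.8, 59.2, 207.6]
eef_rot: [3.139, 0.001, 1.831]
wrist_force: [0.5, -0.8, -1.1]
finger_gap: 66.2
finger_force: 0.0
8.8 [488.8  59.2 207.6] [ 0.05  0.18  1.7  -0.    1.26 -0.21] shift cm [-12.15   1.64   0.17] roll -0.01
```

Run:
```python
from cell import manip
import cv2,numpy as np
a=cv2.cvtColor(manip.camera("scene"),cv2.COLOR_RGB2BGR)[165:350,140:410]
cv2.imwrite("pics/a4.png",cv2.resize(a,None,fx=2.9,fy=2.9,interpolation=cv2.INTER_CUBIC))
```

```text
(no output)
```

View pics/a4.png

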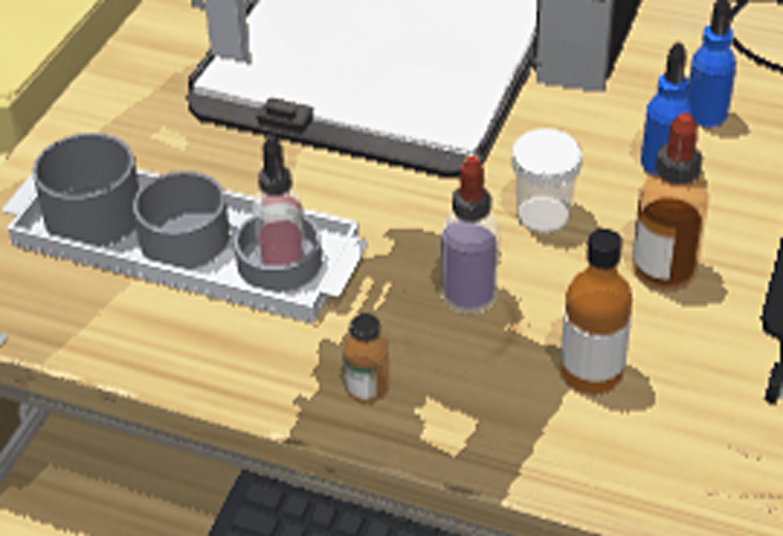

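stain_red stands upright in the low socket (tip at crop 272,142), and the others are undisturbed. Next is stain_violet.

```bash
python3 -m creep '[[0.5,[-4,0.5,0],0],[0.5,[-8,1.1,0],0],[0.5,[-12,1.6,0],0],[0.5,[-12.1,1.6,0],0],[0.5,[-12.1,1.6,4],0],[0.5,[-12.1,1.6,8],0],[0.5,[-12.1,1.6,12],0],[0.5,[-12.1,1.6,15],0],[0.5,[-12.1,1.6,15.4],0],[0.5,[-12.1,1.6,15.4],0]]' 10; python3 go.py 536 -54 53 105; python3 -m creep '[[0.2,[0,0,0],0],[0,[0,0,0],0],[-0.1,[0,0,0],0],[-0.2,[0,0,0],0],[-0.3,[0,0,0],0],[-0.4,[0,0,0],0],[-1,[0,0,0],0],[-1,[0,0,0],0],[-1,[0,0,0],0]]' 15; python3 go.py 536 -54 53 105
```

```text
clock: 9.85
eef_pos: [534.5, -53.2, 51.8]
eef_rot: [-3.14, -0.001, 1.832]
wrist_force: [0.2, -0.6, -0.1]
finger_gap: 70.3
finger_force: 0.0
9.85 [534.5 -53.2  51.8] [-0.17  0.47  1.71  0.    0.96 -0.43] shift cm [-0.12  0.12 -0.12] roll -0.01
clock: 10.75
eef_pos: [535.3, -53.7, 52.8]
eef_rot: [3.141, 0.0, 1.831]
wrist_force: [-0.7, 0.3, 5.8]
finger_gap: 36.1
finger_force: 15.0
10.75 [535.3 -53.7  52.8] [-0.17  0.47  1.71 -0.    0.96 -0.43] shift cm [-0.05  0.06 -0.02] roll -0.01
```

```bash
python3 -m creep '[[-1,[0,0,-4],0],[-1,[0,0,-8],0],[-1,[0,0,-12],0],[-1,[0,0,-15],0],[-1,[0,0,-16],0],[-1,[0,0,-16],0]]' 15; python3 go.py 470.4 123.8 212 105
```

```text
clock: 11.35
eef_pos: [535.3, -53.6, 212.7]
eef_rot: [3.141, 0.0, 1.831]
wrist_force: [-0.2, 0.0, -2.3]
finger_gap: 36.0
finger_force: 15.0
11.35 [535.3 -53.6 212.7] [-0.17  0.28  1.57  0.    1.3  -0.43] shift cm [18.82 -1.7   0.06] roll -0.01
```

```bash
python3 -m creep '[[-1,[4,-0.4,0],0],[-1,[8,-0.8,0],0],[-1,[12,-1.1,0],0],[-1,[16,-1.4,0],0],[-1,[18.3,-1.7,0],0],[-1,[18.8,-1.7,0],0],[-1,[18.8,-1.7,0],0],[-1,[18.8,-1.7,4],0],[-1,[18.8,-1.7,8],0],[-1,[18.8,-1.7,10.5],0],[-1,[18.8,-1.7,10.5],0],[-1,[18.8,-1.7,10.5],0]]' 15; python3 go.py 470.4 123.8 60 105;python3 - <<'E'
from cell import manip
import cv2,numpy as np
f=lambda n:cv2.resize(cv2.cvtColor(manip.camera(n),cv2.COLOR_RGB2BGR)[150:350,120:320],None,fx=2,fy=2,interpolation=cv2.INTER_CUBIC)
cv2.imwrite("pics/a5.png",np.hstack([f("scene"),f("top")]))
E
```

```text
clock: 12.55
eef_pos: [470.7, 122.9, 107.7]
eef_rot: [-3.141, 0.0, 1.83]
wrist_force: [0.4, -0.7, -1.2]
finger_gap: 35.5
finger_force: 15.0
12.55 [470.7 122.9 107.7] [ 0.18  0.29  1.82 -0.    1.04 -0.08] shift cm [ 0.1  -0.    4.77] roll -0.03
```

View pics/a5.png

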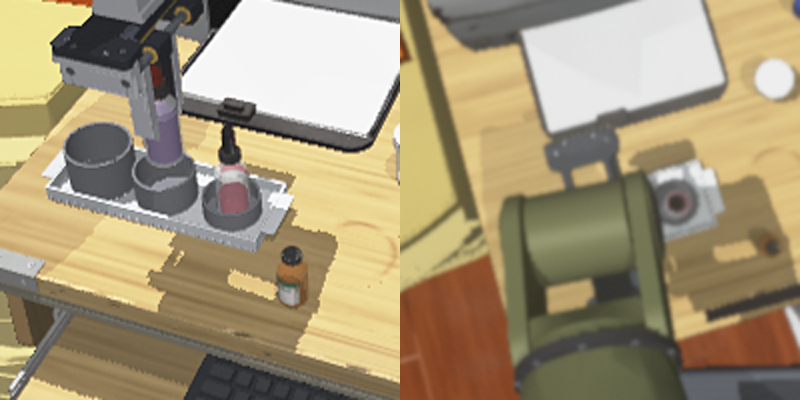

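The violet bottle hangs above the middle socket (crop 165,160), clear of the red bottle and the high socket. I'll lower it slowly.

```bash
python3 -m creep '[[-1,[0,0,1],0],[-1,[0,0,2],0],[-1,[0,0,3],0],[-1,[0,0,3.8],0],[-1,[0,0,4.3],0],[-1,[0,0,4.5],0],[-1,[0,0,4.6],0],[-1,[0,0,4.7],0],[-1,[0,0,4.8],0],[-1,[0,0,4.9],0],[-1,[0,0,4.9],0]]' 15; python3 go.py 470.4 123.8 59 105
```

```text
clock: 13.75
eef_pos: [470.5, 123.7, 58.7]
eef_rot: [3.141, 0.0, 1.831]
wrist_force: [-0.1, -0.2, 0.6]
finger_gap: 35.7
finger_force: 15.0
13.75 [470.5 123.7  58.7] [ 0.18  0.37  1.85 -0.    0.92 -0.08] shift cm [ 0.01 -0.01 -0.03] roll -0.01
```

```bash
python3 -m creep '[[-1,[0,0,0.1],0],[-1,[0,0,0.1],0],[-0.15,[0,0,0.1],0],[-0.1,[0,0,0.1],0],[0,[0,0,0.1],0],[0.2,[0,0,0.1],0],[0.2,[0,0,0.1],0]]' 15;python3 -m creep '[[0.2,[0,0,-1],0],[0.3,[0,0,-4],0],[0.5,[0,0,-8],0],[0.5,[0,0,-12],0],[0.5,[0,0,-15],0],[0.5,[0,0,-16],0],[0.5,[0,0,-16],0]]'; python3 go.py 626 -144 218 127
```

```text
clock: 14.45
eef_pos: [470.2, 123.7, 57.4]
eef_rot: [-3.141, -0.0, 1.831]
wrist_force: [0.2, -1.0, -0.1]
finger_gap: 55.9
finger_force: 0.0
clock: 15.15
eef_pos: [470.6, 123.7, 218.6]
eef_rot: [3.139, 0.0, 1.831]
wrist_force: [-0.1, -0.2, 0.2]
finger_gap: 70.3
finger_force: 0.0
15.15 [470.6 123.7 218.6] [ 0.18  0.16  1.7  -0.    1.28 -0.08] shift cm [-29.87   8.12   0.09] roll -4.41
```

```bash
python3 -m creep '[[0.6,[-4,1.1,0],-1],[0.6,[-8,2.2,0],-2],[0.6,[-12,3.2,0],-3],[0.6,[-16,4.3,0],-4],[0.6,[-20,5.4,0],-4.4],[0.6,[-24,6.5,0],-4.4],[0.6,[-28,7.6,0],-4.4],[0.6,[-29.9,8.1,0],-4.4],[0.6,[-29.9,8.1,0],-4.4],[0.6,[-29.9,8.1,0],-4.4]]' 10; python3 go.py 626 -144 63 127;python3 - <<'E'
from cell import manip
import cv2,numpy as np
f=lambda n:cv2.resize(cv2.cvtColor(manip.camera(n),cv2.COLOR_RGB2BGR)[110:310,240:440],None,fx=2,fy=2,interpolation=cv2.INTER_CUBIC)
cv2.imwrite("pics/a6.png",np.hstack([f("scene"),f("top")]))
E
```

```text
clock: 16.15
eef_pos: [625.0, -144.1, 215.5]
eef_rot: [-3.14, -0.002, 2.215]
wrist_force: [0.4, 1.1, -0.1]
finger_gap: 75.3
finger_force: 0.0
16.15 [ 625.  -144.1  215.5] [-0.28  0.51  1.24  0.    1.4  -0.93] shift cm [-0.09  0.11 15.25] roll -0.02
```

View pics/a6.png

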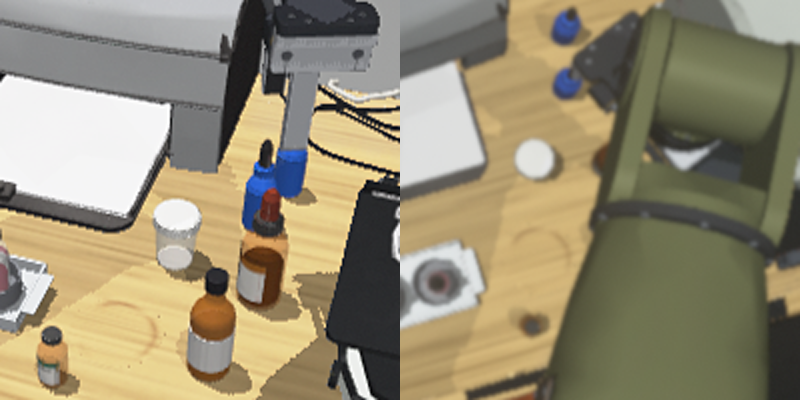

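Run:
```python
from h import *
for s,t in (((476,110),(452,150)),((455,190),(392,105)),((462,200),(440,185)),((425,203),(372,131))): print(tri(s,t))
for z in (100,200,300): print(z,plane("top",(385,105),z),plane("top",(430,185),z))
```

```text
(array([ 647.49882311, -267.01720042,  341.58199855]), [6.5, 6.5])
(array([ 799.32632895, -236.32252363,   94.07163876]), [8.6, 8.6])
(array([ 604.57042618, -289.06687331,  221.98234095]), [5.9, 5.9])
(array([ 747.65165156, -196.95464753,   77.92304696]), [4.7, 4.7])
100 [ 802.54964311 -227.19873618] [ 622.89413882 -317.98084297]
200 [ 772.07663658 -201.59468685] [ 610.49124961 -283.24574405]
300 [ 741.60363005 -175.99063752] [ 598.08836041 -248.51064512]
```

The microscope head's nearest face (about 450,150) lies at roughly y = -265. The wrist reaches about -220, so it clears. I'll descend in cautious stages.

```bash
python3 -m creep '[[0.6,[-0.1,0.1,2],0],[0.6,[-0.1,0.1,4],0],[0.6,[-0.1,0.1,5],0]]' 10; python3 -m creep '[[0.6,[0,0,1.5],0],[0.6,[0,0,3],0],[0.6,[0,0,4],0],[0.6,[0,0,4],0]]'; python3 go.py 626 -144 63 127
```

```text
clock: 16.55
eef_pos: [626.2, -143.4, 165.8]
eef_rot: [-3.14, -0.002, 2.216]
wrist_force: [0.5, 0.6, -0.1]
finger_gap: 75.3
finger_force: 0.0
clock: 16.95
eef_pos: [626.4, -144.4, 125.8]
eef_rot: [-3.14, -0.002, 2.215]
wrist_force: [0.6, 0.2, -0.2]
finger_gap: 75.4
finger_force: 0.0
16.95 [ 626.4 -144.4  125.8] [-0.28  0.59  1.33 -0.    1.22 -0.93] shift cm [0.04 0.   6.28] roll -0.01
```

```bash
python3 -m creep '[[0.6,[0,0,1.5],0],[0.6,[0,0,3],0],[0.6,[0,0,3],0]]' 10; python3 -m creep '[[0.6,[0,0,1.5],0],[0.6,[0,0,3],0],[0.6,[0,0,3.2],0],[0.6,[0,0,3.2],0]]'; python3 -m creep '[[0.3,[0,0,0],0],[0.1,[0,0,0],0],[0,[0,0,0],0],[-0.1,[0,0,0],0],[-0.2,[0,0,0],0],[-0.3,[0,0,0],0],[-1,[0,0,0],0],[-1,[0,0,0],0],[-1,[0,0,0],0]]' 15; python3 go.py 626 -144 63 127
```

```text
clock: 17.25
eef_pos: [625.9, -144.3, 94.7]
eef_rot: [-3.139, -0.003, 2.215]
wrist_force: [0.4, -0.2, -0.8]
finger_gap: 75.1
finger_force: 0.0
clock: 17.65
eef_pos: [626.7, -144.5, 64.7]
eef_rot: [-3.141, -0.001, 2.215]
wrist_force: [-0.4, 0.1, -0.1]
finger_gap: 75.3
finger_force: 0.0
clock: 18.55
eef_pos: [627.0, -144.6, 65.6]
eef_rot: [3.141, 0.0, 2.215]
wrist_force: [0.0, -0.5, 2.3]
finger_gap: 41.7
finger_force: 15.0
18.55 [ 627.  -144.6   65.6] [-0.28  0.66  1.37 -0.    1.11 -0.93] shift cm [ 0.11 -0.04  0.26] roll -0.01
```

```bash
python3 -m creep '[[-1,[0,0,-2],0],[-1,[0,0,-5],0],[-1,[0,0,-9],0],[-1,[0,0,-13],0],[-1,[0,0,-15],0],[-1,[0,0,-15],0]]' 15; python3 go.py 452.5 189 215 105
```

```text
clock: 19.15
eef_pos: [627.8, -144.8, 218.4]
eef_rot: [3.139, 0.004, 2.215]
wrist_force: [0.7, -0.3, -1.1]
finger_gap: 41.6
finger_force: 15.0
19.15 [ 627.8 -144.8  218.4] [-0.28  0.51  1.23  0.    1.4  -0.93] shift cm [37.21  6.04  0.22] roll 4.39
```

```bash
python3 -m creep '[[-1,[3,0.5,0],0],[-1,[7,1.1,0],0.5],[-1,[11,1.8,0],1],[-1,[15,2.4,0],2],[-1,[19,3.1,0],3],[-1,[23,3.7,0],4],[-1,[27,4.4,0],4.4],[-1,[31,5,0],4.4],[-1,[34.5,5.6,0],4.4],[-1,[36.7,6,0],4.4],[-1,[37.2,6,0],4.4],[-1,[37.2,6,0],4.4]]' 15; python3 go.py 452.5 189 72 105
```

```text
clock: 20.35
eef_pos: [450.9, 188.9, 214.3]
eef_rot: [-3.14, 0.0, 1.833]
wrist_force: [-0.1, -0.9, -1.1]
finger_gap: 41.9
finger_force: 15.0
20.35 [450.9 188.9 214.3] [ 0.32  0.17  1.69 -0.    1.28  0.06] shift cm [-0.03  0.18 14.23] roll -0.0
```

```bash
python3 -m creep '[[-1,[0,0.1,3],0],[-1,[0,0.1,6],0],[-1,[0,0.1,8],0],[-1,[0,0.1,8.5],0],[-1,[0,0.1,8.5],0]]' 15; python3 go.py 452.5 189 72 105;python3 - <<'E'
from cell import manip
import cv2,numpy as np
f=lambda n:cv2.resize(cv2.cvtColor(manip.camera(n),cv2.COLOR_RGB2BGR)[150:350,120:320],None,fx=2,fy=2,interpolation=cv2.INTER_CUBIC)
cv2.imwrite("pics/a7.png",np.hstack([f("scene"),f("top")]))
E
```

```text
clock: 20.85
eef_pos: [452.5, 188.3, 129.9]
eef_rot: [-3.14, 0.0, 1.83]
wrist_force: [0.1, -0.1, -0.3]
finger_gap: 41.9
finger_force: 15.0
20.85 [452.5 188.3 129.9] [ 0.32  0.27  1.79 -0.    1.09  0.06] shift cm [0.07 0.03 5.79] roll -0.03
```

View pics/a7.png

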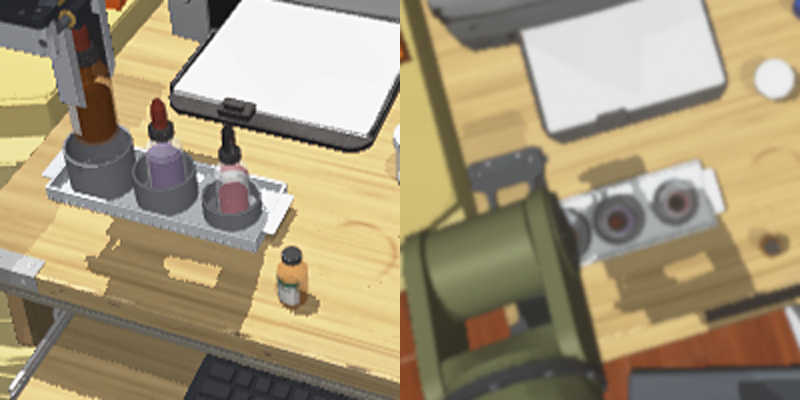

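The iodine bottle is poised just above the high socket (crop 97,140). Violet and red stand in their sockets. I'll lower it slowly.

```bash
python3 -m creep '[[-1,[0,0,1],0],[-1,[0,0,2],0],[-1,[0,0,3],0],[-1,[0,0,4],0],[-1,[0,0,4.8],0],[-1,[0,0,5.4],0],[-1,[0,0,5.6],0],[-1,[0,0,5.7],0],[-1,[0,0,5.8],0],[-1,[0,0,5.9],0],[-1,[0,0,5.9],0]]' 15; python3 go.py 452.5 189 71.5 105
```

```text
clock: 22.05
eef_pos: [452.5, 189.1, 71.6]
eef_rot: [3.141, -0.0, 1.831]
wrist_force: [1.0, 0.7, -1.1]
finger_gap: 41.7
finger_force: 15.0
22.05 [452.5 189.1  71.6] [ 0.32  0.35  1.83 -0.    0.96  0.06] shift cm [-0.01 -0.    0.01] roll -0.01
```

```bash
python3 -m creep '[[-1,[0,0,0.1],0],[-1,[0,0,0.2],0],[-1,[0,0,0.2],0]]' 15; python3 -m creep '[[-0.05,[0,0,0],0],[0,[0,0,0],0],[0.1,[0,0,0],0],[0.3,[0,0,0],0],[0.3,[0,0,0],0]]' 15;python3 -m creep '[[0.3,[0,0,-1],0],[0.4,[0,0,-4],0],[0.5,[0,0,-8],0],[0.5,[0,0,-12],0],[0.5,[0,0,-16],0],[0.5,[0,4,-18],0],[0.5,[0,8,-18],0],[0.5,[0,8,-18],0],[0.5,[0,8,-18],0]]'
python3 - <<'E'
from cell import manip
import cv2,numpy as np
for n in("scene","top"): cv2.imwrite(f"pics/{n}9.png",cv2.cvtColor(manip.camera(n),cv2.COLOR_RGB2BGR))
a=cv2.imread("pics/scene9.png")[165:350,140:410]
cv2.imwrite("pics/a9.png",cv2.resize(a,None,fx=2.9,fy=2.9,interpolation=cv2.INTER_CUBIC))
E
```

```text
clock: 22.35
eef_pos: [452.2, 189.1, 70.7]
eef_rot: [-3.141, -0.0, 1.831]
wrist_force: [-10.0, -2.5, 19.0]
finger_gap: 42.1
finger_force: 15.0
clock: 22.85
eef_pos: [452.4, 189.1, 69.4]
eef_rot: [-3.141, -0.0, 1.831]
wrist_force: [0.4, -1.0, 0.3]
finger_gap: 60.4
finger_force: 0.0
clock: 23.75
eef_pos: [529.5, 209.6, 249.1]
eef_rot: [-3.14, 0.0, 1.831]
wrist_force: [0.2, -0.7, 0.3]
finger_gap: 70.4
finger_force: 0.0
```

View pics/a9.png

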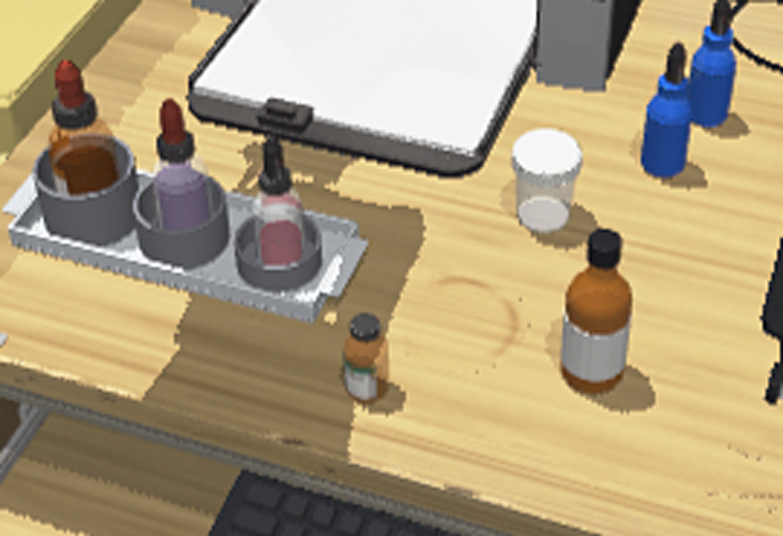

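All three droppers stand in their sockets (tips at crop 69,63; 171,103; 272,140), and the others are unmoved. One check of the tip positions against the socket axes.

Run:
```python
from h import *
for k,p,z,c in(("iod",(69,64),133,(452.7,189)),("vio",(171,104),121,(470.4,123.8)),("red",(272,142),110,(488,58.3))):
    print(k,np.round(plane("scene",np.array(p)/2.9+[140,165],z)-c,1))
```

```text
iod [ 3.2 -0.6]
vio [ 1.8 -2.6]
red [ 0.6 -1.4]
```

Each tip is within about 4 mm of its socket axis at the height expected for a seated, upright bottle, so I'm handing in.

```bash
python3 -c "
from cell import manip
print(manip.sign_off())"
```

```text
the job is handed in; nothing more can be done
None
```

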